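# Show the class the two closed samples, then start the bench timer

## Robot

A 7-joint arm with a two-finger parallel gripper is mounted at the origin on the work surface. World frame = base frame: x ahead of the robot, y to its left, z up, the work surface at z = 0. Lengths are in m, angles in rad, forces in N, time in s.
With the tool pointing down it reaches from about 0.35 to 0.9 m from the base axis. Payload 8.1 kg.
Tool frame: the origin (TCP) lies between the finger pads, 19 mm behind the fingertips; this is the grasp point; z points along the fingers, y is the line along which they close (so a half turn about z gives the same grasp; the last joint's range is limited). The gripper opens to 85 mm and grips with 20 to 120 N. Pads are 22 mm wide; open, the fingers measure 114 mm over their backs; the gripper's body (76 mm by 85 mm) begins 54 mm behind the grasp point. The pads swing forward as they close: fully open they stand 13 mm farther back than shut.
Start: joints at [-1.3, 0.434, 0.025, 1.573, -0.012, 1.134, -0.075], TCP at [0.228, 0.582, 0.25] pointing down, gripper open.
Joint ranges: [-2.62, 2.62], [-0.44, 2.09], [-1.27, 1.32], [0.08, 2.57], [-1.32, 4.46], [0.12, 2], [-2.74, 2.74]. Speed limits (rad/s): [2.22, 2.22, 3.01, 3.01, 3.14, 3.14, 3.14].

## Interface

Orientations are given as a 3x3 rotation matrix whose columns are the frame's x, y, z axes.
In Python, from station import telemetry, eyes, arm gives the robot as it stands.
- The arm moves only by the tool send_rows, never from a script. Its arguments are lists of equal length, an entry for each row: "fingers": the closure, from 0 (fully open) to 1 (shut); "slide": the shift along the tool's x, y, z in mm, a list of three; "yaw": the turn about the tool's z in rad. In form: {"fingers": [fingers, ...], "slide": [[dx, dy, dz], ...], "yaw": [yaw, ...]}. A call has 1 to 12 rows; each row shifts and turns the commanded pose from where the row before left it, along the tool's axes as they then stand; what a row does not reach is not made up. A row lasts 1/8 s, in which the tool goes at most 62.5 mm and 10.7 degrees, less where a joint would pass 70% of its speed; a pose out of reach is approached as far as the arm can. A call with a gripper value outside its range is refused whole. The fingers move at their own pace and stop on an object; "grip_force" is the grip in N (left out, the last holds). Time passes only in rows, so rows that do not move let the fingers close. It gives the time, the measured TCP pose, the force, the opening and the grip force at its end, in the units of the state.
- telemetry.read_state(): the state, without advancing time (a new reading comes with each control period).
- eyes.get_image(name): name is "scene" or "top" or "wrist"; returns (picture, depth): 480x640x3 uint8, red, green, blue; 480x640 float32, m along the optical axis (not along the pixel's ray), 0 where there is no reading.
- eyes.calibration(name): a dict with "camera_matrix" (3x3 intrinsics, pixels), "dist" ([k1, k2, p1, p2, k3] as OpenCV has them; the pictures are not rectified), "world_from_camera" (4x4, takes a point from camera to world coordinates). Camera axes: x right, y up, looking along -z (the intrinsics and any distortion apply to the point x, -y, -z); pixel columns grow to the right and rows downward; lengths in m; the calibration is good to about 2 mm. A picture is of the moment at which its call begins: read the wrist's pose just before it. calibration takes no time and is no camera call; for the wrist camera it gives the pose at the moment of the call.
- arm.hand_in(): hands the job in; it is judged then, once.
The state is a dict: "time": time; "joints": joint angles; "dq": joint speeds; "effort": joint torques, N m; "tool_pos": TCP position; "tcp_rot": TCP orientation; "contact_force": force on the tool from outside, world axes, zero at the start; "ft_torque": the same for the moment, N m; "gripper_width": finger opening in m; "finger_force": force on a finger pad.
Only numpy, scipy, OpenCV 4.12 (cv2) and the standard library are available. Lean on these libraries where they do the work, as an engineer would, in place of code of your own. Each camera call takes 0.05 s, during which the arm holds its last target. There are 200 camera calls.

## Task

Show the class which two samples to watch: point from just above at the test tube with the stopper, keeping still for two seconds without touching it, then point in the same way at the dish with the lid. Then press the timer's large button fully down with the fingertips to start the clock, let it come back up and move clear. Do not point closely at any other tube or dish on the way, do not press the small button, and touch, lift or move none of the other things on the bench.

Things in the scene. Friction and masses are not known exactly. Their poses are not given: they have to be found in the camera images.
- rack: blue plastic test-tube rack, fixed to the bench, 60 x 220 mm, 76 mm high, five places in a row along its own y, 40 mm apart; origin at the centre of its underside. The middle place is empty, one tube stands in each of the other four, in any order
- sealed_tube: the test tube with the stopper: glass test tube, 22 mm diameter (25 mm at the lip), 120 mm long, standing loose in the rack; origin at the centre of its foot, z up along its axis, mouth 120 mm above the origin, about 130 mm above the table, closed by a dark rubber stopper (28 mm wide at its top) that stands 18 mm above the mouth; neighbours may stand 40 mm away
- stopper_top (a point): centre of the top face of the stopper, 138 mm above the tube's foot, about 148 mm above the table; z up. Pointing at the tube: tool point (TCP) above this point, with the fingertips just clear of it
- tube_a: plain open glass test tube, 22 mm diameter (25 mm at the lip), 120 mm long, standing loose in the rack; origin at the centre of its foot, z up along its axis, mouth 120 mm above the origin, about 130 mm above the table
- tube_b: plain open glass test tube, 22 mm diameter (25 mm at the lip), 120 mm long, standing loose in the rack; origin at the centre of its foot, z up along its axis, mouth 120 mm above the origin, about 130 mm above the table
- tube_c: plain open glass test tube, 22 mm diameter (25 mm at the lip), 120 mm long, standing loose in the rack; origin at the centre of its foot, z up along its axis, mouth 120 mm above the origin, about 130 mm above the table
- tray: shallow white tray, fixed to the bench, 200 x 260 mm, walls 18 mm high, floor 5 mm thick; origin at the centre of its underside. The two dishes stand side by side in it
- covered_dish: the dish with the lid: round glass dish, loose, 90 mm diameter and 16 mm high, closed by a flat metal lid (96 mm diameter, 5 mm thick) with a small dark round knob (18 mm) in the middle; total height 40 mm; origin at the centre of its underside, which is 5 mm above the table
- lid_knob_top (a point): top of the lid's knob, 40 mm above the dish's underside, 45 mm above the table; z up. Pointing at the dish: tool point (TCP) above this point, with the fingertips just clear of it
- open_dish: the dish without a lid: round, glass, loose, 90 mm diameter, 16 mm high; origin at the centre of its underside
- timer: white bench timer, fixed to the bench, 150 (its x) x 90 mm, 40 mm high, with a display strip at the end of its top farthest from the robot (+x), the large button in the middle of its top and the small button at the end nearest the robot, 52 mm from the large one; origin at the centre of its underside
- start_button_top (a point): centre of the top of the large round grey button (32 mm diameter); it moves down with the button. It is pressed straight down
- start_button (a joint): large button: 0 up, 0.006 m fully down; up, its top is about 62 mm above the table; a spring that takes about 5 N fully down and brings it back up
- reset_button (a joint): small round grey button (16 mm diameter): 0 up, 0.005 m fully down; to be left alone
- beaker: bystander, loose: clear plastic beaker, 80 mm diameter, 95 mm high, beyond the rack; origin at the centre of its underside
- wash_bottle: bystander, loose: white wash bottle, 66 mm diameter, about 205 mm high with its bent spout, at the far side, between tray and rack; origin at the centre of its underside
- cylinder: bystander, loose: clear plastic measuring cylinder on a foot 68 mm wide, 32 mm diameter, 200 mm high, beyond the tray, towards the timer; origin at the centre of its underside
There are look-alikes about, which are no part of the job. What is shaped like the tube_c but red is not meant. What is shaped like the timer but purple is not meant.

How it is judged:
By the outcome, as a careful person would: the job done as asked, in the order asked, and still so for the second after the job is handed in, with the robot touching nothing.
It also fails if it takes over 58 s, if anything falls off the work surface, if the arm or the gripper's body presses on something with over 40 N, if the wrist force passes 120 N, or if a joint passes its speed limit or range.

## Working session

There is one attempt and no reset: what is moved stays moved. The work goes in short steps, Python scripts to look and compute and a tool call to move; the robot and the scene stay as the last step left them, time stands still between calls to the robot, and variables do not carry over. Pictures are saved under pics/ and viewed, at most 10 in all, crops included, and the job is handed in when it is done.

Besides the shell and the picture viewer there is one more tool, called after ">>>" in YAML: its name, and indented under it one key for each argument. send_rows: Moves the arm, as the interface text tells. Its arguments: {"type":"object","properties":{"fingers":{"type":"array","items":{"type":"number"}},"slide":{"type":"array","items":{"type":"array","items":{"type":"number"}}},"yaw":{"type":"array","items":{"type":"number"}},"grip_force":{"type":"number"}},"required":["fingers","slide","yaw"]}

```bash
mkdir -p pics
cat > h.py <<'E'
import numpy as np, cv2
from station import telemetry, eyes, arm
def grab(n):
    c=eyes.calibration(n); im,d=eyes.get_image(n); return im,d,c
def ray(c,u,v):
    K=np.array(c["camera_matrix"],float);D=np.array(c["dist"],float);T=np.array(c["world_from_camera"])
    p=cv2.undistortPoints(np.array([[[u,v]]],float),K,D)[0,0]
    return T[:3,3],T[:3,:3]@np.array([p[0],-p[1],-1.0])
def onz(c,u,v,z):
    o,r=ray(c,u,v); return o+r*(z-o[2])/r[2]
def pt(c,d,u,v):
    o,r=ray(c,u,v); return o+r*d[int(v),int(u)]
def cloud(c,d):
    K=np.array(c["camera_matrix"],float);D=np.array(c["dist"],float);T=np.array(c["world_from_camera"])
    v,u=np.mgrid[0:480,0:640]
    p=cv2.undistortPoints(np.stack([u.ravel(),v.ravel()],1).astype(float)[:,None],K,D)[:,0]
    r=np.c_[p[:,0],-p[:,1],-np.ones(len(p))]*d.reshape(-1,1)
    return (r@T[:3,:3].T+T[:3,3]).reshape(480,640,3)
E
python3 - <<'E'
from h import *
for n in("scene","top"):
    im,d,c=grab(n); cv2.imwrite(f"pics/{n}.png",im[...,::-1]); np.savez(f"{n}.npz",im=im,d=d); print(n,np.round(c["world_from_camera"],3).tolist())
s=telemetry.read_state();print(s["time"],s["tool_pos"],np.round(s["tcp_rot"],3).tolist(),s["gripper_width"],s["contact_force"])
E
```

```text
scene [[-0.891, -0.365, 0.271, 0.897], [0.454, -0.728, 0.513, 0.466], [0.01, 0.58, 0.815, 0.927], [0.0, 0.0, 0.0, 1.0]]
top [[0.026, 0.992, -0.125, 0.453], [-1.0, 0.025, -0.008, -0.02], [-0.004, 0.125, 0.992, 1.435], [0.0, 0.0, 0.0, 1.0]]
0.1 [0.22810984 0.58143611 0.24932039] [[-0.931, 0.365, -0.0], [0.365, 0.931, -0.001], [-0.0, -0.001, -1.0]] 0.08528811608034477 [-0.38612116  0.53543524  0.2787415 ]
```

View pics/top.png

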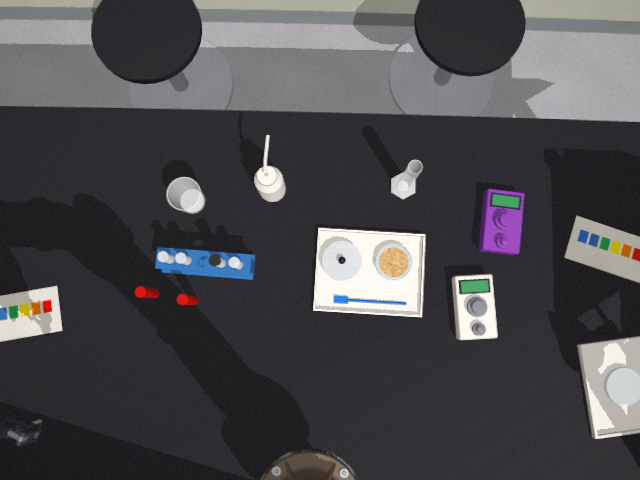

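View pics/scene.png

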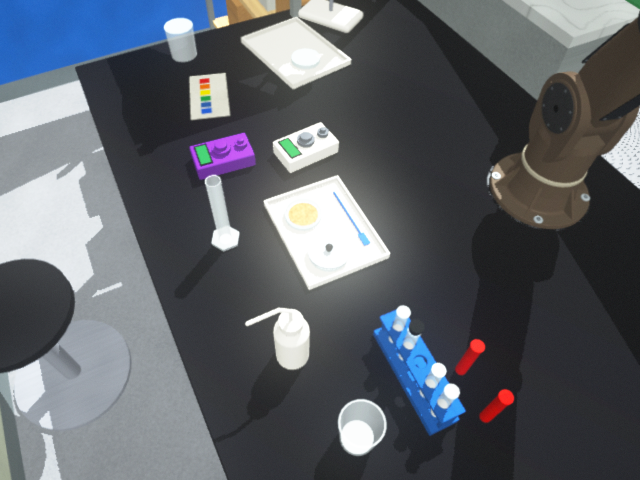

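The top view shows the stopper at about (215,260), the knob at (341,260) and the large button at (476,306). In the scene view they are at (417,326), (328,247) and (306,138). Next I'll refine these and triangulate.

```bash
cat > m.py <<'E'
from h import *
def blob(n,u,v,R,lo,hi,satmax=80):
    im=np.load(f"{n}.npz")["im"]; hsv=cv2.cvtColor(im,cv2.COLOR_RGB2HSV)
    m=((hsv[...,2]>=lo)&(hsv[...,2]<=hi)&(hsv[...,1]<satmax)).astype(np.uint8)
    w=np.zeros_like(m);cv2.circle(w,(u,v),R,1,-1);m&=w
    k,l,s,ce=cv2.connectedComponentsWithStats(m)
    i=1+np.argmax(s[1:,4]); return ce[i],s[i]
E
python3 - <<'E'
from m import *
C={n:eyes.calibration(n) for n in("scene","top")}
P={n:cloud(C[n],np.load(n+".npz")["d"]) for n in C}
for k,(t,s,z,a) in dict(stop=((215,260),(417,326),.148,(0,70)),knob=((341,260),(328,247),.045,(0,90)),btn=((476,306),(306,138),.062,(60,175)),small=((478,328),(322,131),.06,(60,175))).items():
    R={'stop':10,'knob':7,'btn':14,'small':9}[k]
    print(k)
    q=[]
    for n,(u,v) in(("top",t),("scene",s)):
        c,st=blob(n,u,v,R,*a,255 if k=='stop' else 80); p=P[n][v-R:v+R+1,u-R:u+R+1].reshape(-1,3); p=p[p[:,2]<.3]
        zs=np.percentile(p[:,2],[90,98,100]); hi=p[p[:,2]>zs[1]-.006]
        print(n,np.round(c,1),st,"onz",np.round(onz(C[n],*c,z),4),"z",np.round(zs,4),"hi mid",np.round((hi.min(0)+hi.max(0))/2,4),np.round(np.ptp(hi,axis=0),3),len(hi))
        q.append(ray(C[n],*c))
    A=sum(np.eye(3)-np.outer(r,r)/(r@r) for o,r in q);b=sum((np.eye(3)-np.outer(r,r)/(r@r))@o for o,r in q)
    print("tri",np.round(np.linalg.solve(A,b),4))
big=[]
im=[cv2.resize(cv2.imread(f"pics/{n}.png")[v-20:v+20,u-20:u+20],(260,260),interpolation=0) for n,u,v in(("top",215,260),("top",341,260),("top",476,306),("scene",417,326),("scene",328,247),("scene",306,138))]
cv2.imwrite("pics/c.png",np.vstack([np.hstack(im[:3]),np.hstack(im[3:])]))
E
```

```text
stop
top [214.5 259.6] [209 254  12  12  97] onz [0.5576 0.2209 0.148 ] z [0.1488 0.1518 0.1545] hi mid [0.5568 0.2218 0.1502] [0.026 0.027 0.009] 91
scene [419.4 325.7] [410 316  18  19 139] onz [0.551  0.2234 0.148 ] z [0.1487 0.1497 0.1519] hi mid [0.5548 0.2203 0.1479] [0.027 0.026 0.008] 171
tri [0.5551 0.2225 0.1522]
knob
top [341.5 259.7] [339 257   6   7  34] onz [ 0.5736 -0.06    0.045 ] z [0.0425 0.0466 0.0515] hi mid [ 0.5742 -0.0589  0.0462] [0.012 0.014 0.011] 27Traceback (most recent call last):
  File "<stdin>", line 9, in <module>
  File "m.py", line 7, in blob
    i=1+np.argmax(s[1:,4]); return ce[i],s[i]
        ~~~~~~~~~^^^^^^^^^
    return _wrapfunc(a, 'argmax', axis=axis, out=out, **kwds)
    return bound(*args, **kwds)
ValueError: attempt to get argmax of an empty sequence
```

Run:
```python
from m import *
C={n:eyes.calibration(n) for n in("scene","top")}
P={n:cloud(C[n],np.load(n+".npz")["d"]) for n in C}
for k,(t,s,z,a) in dict(knob=((341,260),(328,247),.045,(0,150)),btn=((476,306),(306,138),.062,(60,185)),small=((478,328),(322,131),.06,(60,185))).items():
    R={'knob':7,'btn':14,'small':9}[k]
    print(k); q=[]
    for n,(u,v) in(("top",t),("scene",s)):
        c,st=blob(n,u,v,R,*a,256); p=P[n][v-R:v+R+1,u-R:u+R+1].reshape(-1,3)
        zs=np.percentile(p[:,2],[90,98,100]); hi=p[p[:,2]>zs[1]-.006]
        print(n,np.round(c,1),st,"onz",np.round(onz(C[n],*c,z),4),"z",np.round(zs,4),"hi mid",np.round((hi.min(0)+hi.max(0))/2,4),np.round(np.ptp(hi,axis=0),3),len(hi))
        q.append(ray(C[n],*c))
    A=sum(np.eye(3)-np.outer(r,r)/(r@r) for o,r in q);b=sum((np.eye(3)-np.outer(r,r)/(r@r))@o for o,r in q)
    print("tri",np.round(np.linalg.solve(A,b),4))
# tall things
p=P["top"]
for n,u,v in(("bottle",268,175),("cyl",415,166)): 
  w=p[v-40:v+40,u-25:u+25].reshape(-1,3); w=w[w[:,2]>.1]; print(n,w.min(0).round(3),w.max(0).round(3))
im=[cv2.resize(cv2.imread(f"pics/{n}.png")[v-20:v+20,u-20:u+20],(260,260),interpolation=0) for n,u,v in(("top",215,260),("top",341,260),("top",476,306),("scene",417,326),("scene",328,247),("scene",306,138))]
cv2.imwrite("pics/c.png",np.vstack([np.hstack(im[:3]),np.hstack(im[3:])]))
```

```text
knob
top [341.4 259.7] [338 256   8   8  46] onz [ 0.5737 -0.0597  0.045 ] z [0.0427 0.0468 1.4353] hi mid [ 0.5166 -0.0431  0.7381] [0.127 0.046 1.394] 28
scene [328.5 247.4] [326 245   6   6  25] onz [ 0.5769 -0.0545  0.045 ] z [0.0411 0.045  0.9271] hi mid [0.7309 0.2002 0.4831] [0.331 0.532 0.888] 31
tri [ 0.5741 -0.0597  0.0366]
btn
top [476.2 306. ] [466 296  21  21 336] onz [ 0.4727 -0.3735  0.062 ] z [0.0608 0.0652 1.4353] hi mid [ 0.4697 -0.2073  0.7473] [0.034 0.374 1.376] 113
scene [304.5 141.9] [297 136  17  11 115] onz [ 0.4843 -0.3564  0.062 ] z [0.0594 0.0633 0.9271] hi mid [0.6601 0.0358 0.4923] [0.473 0.861 0.87 ] 97
tri [ 0.4728 -0.3796  0.0377]
small
top [478.  328.2] [471 322  15  13 149] onz [ 0.4218 -0.378   0.06  ] z [0.0574 0.063  1.4353] hi mid [ 0.4296 -0.2051  0.7463] [0.047 0.37  1.378] 37
scene [321.9 133.6] [317 129  11   9  58] onz [ 0.4295 -0.3659  0.06  ] z [0.0539 0.0619 0.9271] hi mid [0.6526 0.0389 0.4916] [0.488 0.854 0.871] 27
tri [ 0.421  -0.382   0.0437]
bottle [ 0.453 -0.02   0.1  ] [0.826 0.147 1.435]
cyl [ 0.453 -0.224  0.102] [ 0.781 -0.02   1.435]
```

View pics/c.png

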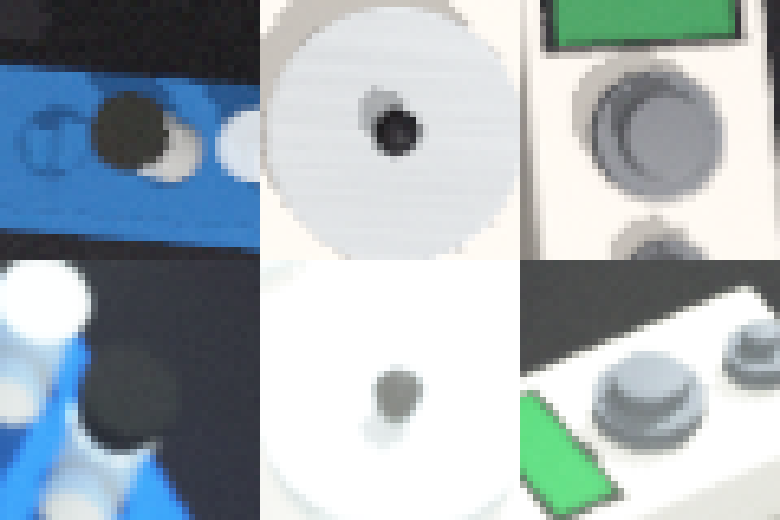

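The stopper, knob and button caps are clear in the crops, with the button cap sitting on a bezel. I'll triangulate using the cap centres: top view (214.3,259.7), (341.9,259.7), (478.3,306) and scene view (417.3,323.5), (328.7,246), (305.2,135.5).

Run:
```python
from h import *
C={n:eyes.calibration(n) for n in("scene","top")}
st=telemetry.read_state();Rt=np.array(st["tcp_rot"]);p0=np.array(st["tool_pos"])
for k,t,s,z in(("stop",(214.3,259.7),(417.3,323.5),.148),("knob",(341.9,259.7),(328.7,246),.045),("btn",(478.3,306),(305.2,135.5),.062)):
    q=[ray(C["top"],*t),ray(C["scene"],*s)]
    A=sum(np.eye(3)-np.outer(r,r)/(r@r) for o,r in q);b=sum((np.eye(3)-np.outer(r,r)/(r@r))@o for o,r in q)
    a=[onz(C["top"],*t,z),onz(C["scene"],*s,z)]
    print(k,"tri",np.round(np.linalg.solve(A,b),4),np.round(a,4).tolist(), "slide from start mm",np.round(Rt.T@(np.mean(a,0)-p0)*1000,1))
```

```text
stop tri [0.5562 0.2203 0.1563] [[0.5575, 0.2213, 0.148], [0.5519, 0.2183, 0.148]] slide from start mm [-436.1 -217.3  101.7]
knob tri [ 0.5736 -0.0607  0.0403] [[0.5737, -0.0609, 0.045], [0.5748, -0.0575, 0.045]] slide from start mm [-556.1 -469.7  205. ]
btn tri [ 0.4721 -0.3781  0.0611] [[0.4727, -0.3784, 0.062], [0.4719, -0.3767, 0.062]] slide from start mm [-577.5 -803.3  188.5]
```

>>> send_rows:
  fingers: [1,1,1,1,1,1,1,1,1,1,1,1]
  slide:
    - [-10,-5,-20]
    - [-35,-17,-20]
    - [-40,-20,-10]
    - [-45,-22,0]
    - [-45,-23,0]
    - [-45,-23,0]
    - [-45,-23,0]
    - [-45,-23,0]
    - [-45,-22,0]
    - [-40,-20,0]
    - [-30,-14,0]
    - [-11,-5,0]
  yaw: [0,0,0,0,0,0,0,0,0,0,0,0]

```text
time: 1.6
tool_pos: [0.5559, 0.2184, 0.2996]
tcp_rot: [[-0.93, 0.368, -0.0], [0.368, 0.93, -0.001], [-0.0, -0.001, -1.0]]
contact_force: [-0.2, -0.1, 0.7]
gripper_width: -0.0
finger_force: 0.0
```

```bash
cat > st.py <<'E'
from h import *
import sys
s=telemetry.read_state();R=np.array(s["tcp_rot"])
for k,p in dict(stop=(.556,.220,.148),knob=(.574,-.060,.045),btn=(.4725,-.378,.062)).items(): print(k,np.round(R.T@(np.array(p)-s["tool_pos"])*1000,1))
print(s["time"],np.round(s["tool_pos"],4),np.round(s["joints"],2),s["gripper_width"],np.round(s["contact_force"],2),np.round(R,3).tolist())
E
python3 st.py
python3 - <<'E'
from h import *
im,d,c=grab("wrist"); cv2.imwrite("pics/w1.png",im[...,::-1]); np.savez("w1.npz",im=im,d=d,T=c["world_from_camera"])
hsv=cv2.cvtColor(im,cv2.COLOR_RGB2HSV); P=cloud(c,d)
m=(abs(P[...,2]-.148)<.006)&(d>0)&(abs(P[...,0]-.556)<.03)&(abs(P[...,1]-.22)<.025)
q=P[m]; print(m.sum(), q.min(0) if len(q) else 0, q.max(0) if len(q) else 0, np.round(np.array(c["world_from_camera"])[:3,3],3))
E
```

```text
stop [  0.5   1.7 151.6]
knob [-119.3 -251.9  254.9]
btn [-142.1 -584.9  238.3]
1.6 [0.5559 0.2184 0.2996] [-0.62  0.35  0.21  1.58 -0.08  1.21  0.8 ] -1.4378659548342524e-05 [-0.23 -0.07  0.71] [[-0.93, 0.368, -0.0], [0.368, 0.93, -0.001], [-0.0, -0.001, -1.0]]
914 [0.54272606 0.20636336 0.142795  ] [0.57013919 0.23342263 0.15048248] [0.491 0.244 0.424]
```

View pics/w1.png

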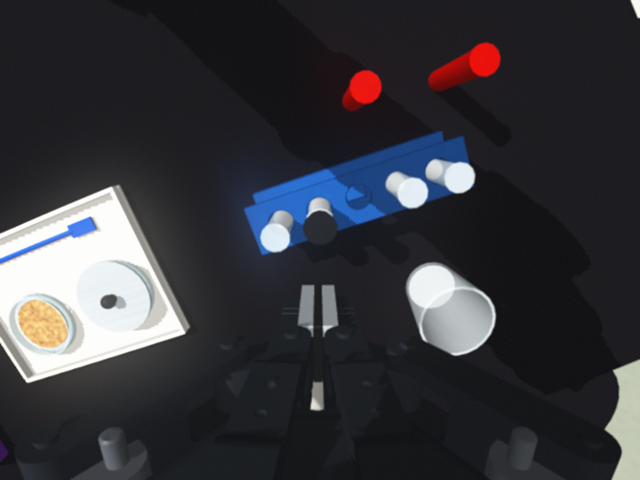

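The wrist view shows the shut fingertips at (318,287) and the stopper at (320,225). By wrist depth the stopper is at (0.5564, 0.2199). Before I descend, I'll check how far the fingertips reach.

Run:
```python
from h import *
c=eyes.calibration("wrist"); f=np.load("w1.npz"); c["world_from_camera"]=f["T"]; P=cloud(c,f["d"])
q=P[283:330,295:345]; q=q[(q[...,2]>.2)]; print(len(q),np.percentile(q,[0,2,50,98,100],axis=0).round(4))
for v in(284,286,288,290,294,300): print(v,P[v,[306,308,328,330]].round(3).tolist())
```

```text
2049 [[0.4908 0.212  0.2843]
 [0.5433 0.2131 0.2863]
 [0.5466 0.2227 0.3052]
 [0.5535 0.23   0.3235]
 [0.5541 0.2442 0.4237]]
284 [[0.653, 0.164, 0.001], [0.655, 0.166, -0.001], [0.664, 0.189, -0.0], [0.665, 0.192, -0.0]]
286 [[0.544, 0.218, 0.287], [0.545, 0.218, 0.286], [0.548, 0.226, 0.287], [0.547, 0.227, 0.288]]
288 [[0.544, 0.218, 0.288], [0.544, 0.219, 0.289], [0.548, 0.226, 0.287], [0.548, 0.227, 0.288]]
290 [[0.544, 0.218, 0.29], [0.545, 0.219, 0.29], [0.548, 0.226, 0.291], [0.547, 0.227, 0.292]]
294 [[0.544, 0.218, 0.294], [0.545, 0.219, 0.294], [0.547, 0.226, 0.296], [0.548, 0.227, 0.294]]
300 [[0.544, 0.218, 0.3], [0.545, 0.219, 0.299], [0.548, 0.226, 0.299], [0.548, 0.227, 0.3]]
```

>>> send_rows:
  fingers: [1,1,1,1,1]
  slide:
    - [0,1,15]
    - [0,0,25]
    - [0,0,30]
    - [0,0,20]
    - [0,0,10]
  yaw: [0,0,0,0,0]

```text
time: 2.28
tool_pos: [0.5532, 0.2231, 0.198]
tcp_rot: [[-0.932, 0.363, -0.003], [0.363, 0.932, -0.0], [0.002, -0.001, -1.0]]
contact_force: [-0.1, 0.0, 0.3]
gripper_width: -0.0001
finger_force: 0.0
```

>>> send_rows:
  fingers: [1,1,1,1]
  slide:
    - [0,0,12]
    - [0,0,8]
    - [0,0,0]
    - [0,0,0]
  yaw: [0,0,0,0]

```text
time: 2.78
tool_pos: [0.5556, 0.2216, 0.1805]
tcp_rot: [[-0.931, 0.365, 0.001], [0.365, 0.931, 0.0], [-0.001, 0.001, -1.0]]
contact_force: [1.0, -0.1, 0.7]
gripper_width: 0.0001
finger_force: 0.0
```

```bash
python3 st.py
```

```text
stop [-1.  -1.4 32.5]
knob [-119.9 -255.5  135.4]
btn [-141.6 -588.6  118.2]
2.775 [0.5556 0.2216 0.1805] [-0.6   0.46  0.19  1.74 -0.1   0.96  0.82] 0.00012693204965231317 [ 1.01 -0.15  0.75] [[-0.931, 0.365, 0.001], [0.365, 0.931, 0.0], [-0.001, 0.001, -1.0]]
```

>>> send_rows:
  fingers: [1,1,1,1,1,1,1,1,1,1,1,1]
  slide:
    - [-1,-1,3]
    - [0,0,0]
    - [0,0,0]
    - [0,0,0]
    - [0,0,0]
    - [0,0,0]
    - [0,0,0]
    - [0,0,0]
    - [0,0,0]
    - [0,0,0]
    - [0,0,0]
    - [0,0,0]
  yaw: [0,0,0,0,0,0,0,0,0,0,0,0]

```text
time: 4.28
tool_pos: [0.5558, 0.2202, 0.177]
tcp_rot: [[-0.931, 0.365, 0.0], [0.365, 0.931, 0.0], [0.0, 0.0, -1.0]]
contact_force: [-0.2, -1.0, 0.1]
gripper_width: 0.0001
finger_force: 0.0
```

>>> send_rows:
  fingers: [1,1,1,1,1,1,1,1,1,1,1,1]
  slide:
    - [0,0,0]
    - [0,0,0]
    - [0,0,0]
    - [0,0,0]
    - [0,0,0]
    - [0,0,0]
    - [0,0,0]
    - [0,0,0]
    - [0,0,0]
    - [0,0,0]
    - [0,0,0]
    - [0,0,0]
  yaw: [0,0,0,0,0,0,0,0,0,0,0,0]

```text
time: 5.78
tool_pos: [0.5558, 0.2202, 0.177]
tcp_rot: [[-0.931, 0.365, 0.0], [0.365, 0.931, 0.0], [-0.0, 0.0, -1.0]]
contact_force: [0.8, 0.2, -0.6]
gripper_width: 0.0001
finger_force: 0.0
```

```bash
python3 st.py
```

```text
stop [-0.3 -0.2 29. ]
knob [-119.3 -254.2  132. ]
btn [-140.9 -587.3  115. ]
5.775 [0.5558 0.2202 0.177 ] [-0.6   0.46  0.19  1.74 -0.1   0.95  0.83] 0.0001066525075042447 [ 0.77  0.17 -0.59] [[-0.931, 0.365, 0.0], [0.365, 0.931, 0.0], [-0.0, 0.0, -1.0]]
```

>>> send_rows:
  fingers: [1,1,1,1,1,1,1,1,1,1,1,1]
  slide:
    - [0,0,-15]
    - [0,0,-35]
    - [0,0,-40]
    - [0,0,-30]
    - [-8,-17,0]
    - [-18,-39,0]
    - [-21,-45,0]
    - [-22,-46,0]
    - [-21,-45,0]
    - [-18,-38,0]
    - [-11,-24,0]
    - [0,0,0]
  yaw: [0,0,0,0,0,0,0,0,0,0,0,0]

```text
time: 7.28
tool_pos: [0.573, -0.0634, 0.297]
tcp_rot: [[-0.929, 0.37, -0.001], [0.37, 0.929, -0.001], [0.0, -0.001, -1.0]]
contact_force: [0.6, -0.2, 0.4]
gripper_width: 0.0
finger_force: 0.0
```

>>> send_rows:
  fingers: [1,1,1,1,1,1,1,1,1]
  slide:
    - [0,0,15]
    - [0,0,30]
    - [0,0,40]
    - [0,0,40]
    - [0,0,35]
    - [0,0,20]
    - [0,0,10]
    - [0,0,0]
    - [0,0,0]
  yaw: [0,0,0,0,0,0,0,0,0]

```text
time: 8.4
tool_pos: [0.5743, -0.0595, 0.1077]
tcp_rot: [[-0.931, 0.365, 0.001], [0.365, 0.931, 0.0], [-0.001, 0.001, -1.0]]
contact_force: [0.0, 0.2, -0.4]
gripper_width: -0.0001
finger_force: 0.0
```

```bash
python3 st.py;python3 - <<'E'
from h import *
im,d,c=grab("wrist"); cv2.imwrite("pics/w2.png",im[...,::-1]); P=cloud(c,d)
m=(abs(P[...,2]-.0425)<.006)&(d>0)&(abs(P[...,0]-.574)<.02)&(abs(P[...,1]+.06)<.02)
q=P[m]; print(m.sum(), np.percentile(q,[0,3,50,97,100],axis=0).round(4) if len(q) else 0)
E
```

```text
stop [119.  253.5 -40.3]
knob [ 0.2 -0.7 62.7]
btn [ -21.4 -333.8   45.6]
8.4 [ 0.5743 -0.0595  0.1077] [-0.18  0.52  0.26  1.86 -0.18  0.78  1.38] -0.0001283792303959226 [ 0.03  0.18 -0.36] [[-0.931, 0.365, 0.001], [0.365, 0.931, 0.0], [-0.001, 0.001, -1.0]]
740 [[ 0.5644 -0.0704  0.0365]
 [ 0.5652 -0.0689  0.0374]
 [ 0.5714 -0.0608  0.0425]
 [ 0.5796 -0.0537  0.0455]
 [ 0.5816 -0.0528  0.0463]]
```

View pics/w2.png

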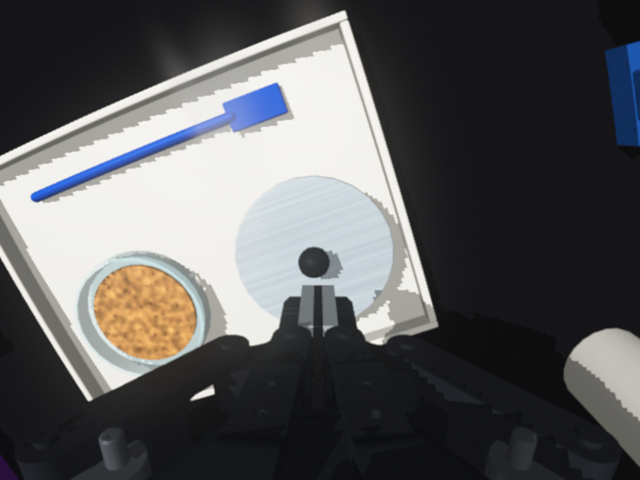

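The knob is at (314,262) in the wrist view, just ahead of the fingertips, at about (0.5735, -0.061). I'll go down 33 mm and hold.

>>> send_rows:
  fingers: [1,1,1,1,1,1,1,1,1,1,1,1]
  slide:
    - [0,-1.5,12]
    - [0,0,13]
    - [0,0,8]
    - [0,0,0]
    - [0,0,0]
    - [0,0,0]
    - [0,0,0]
    - [0,0,0]
    - [0,0,0]
    - [0,0,0]
    - [0,0,0]
    - [0,0,0]
  yaw: [0,0,0,0,0,0,0,0,0,0,0,0]

```text
time: 9.95
tool_pos: [0.5733, -0.0611, 0.074]
tcp_rot: [[-0.931, 0.365, -0.0], [0.365, 0.931, 0.0], [0.0, -0.0, -1.0]]
contact_force: [-1.1, 0.4, -0.1]
gripper_width: 0.0003
finger_force: 0.0
```

>>> send_rows:
  fingers: [1,1,1,1,1,1,1,1,1,1,1,1]
  slide:
    - [0,0,0]
    - [0,0,0]
    - [0,0,0]
    - [0,0,0]
    - [0,0,0]
    - [0,0,0]
    - [0,0,0]
    - [0,0,0]
    - [0,0,0]
    - [0,0,0]
    - [0,0,0]
    - [0,0,0]
  yaw: [0,0,0,0,0,0,0,0,0,0,0,0]

```text
time: 11.45
tool_pos: [0.5733, -0.0611, 0.074]
tcp_rot: [[-0.931, 0.365, 0.0], [0.365, 0.931, 0.0], [-0.0, 0.0, -1.0]]
contact_force: [-0.3, 0.3, 0.2]
gripper_width: -0.0001
finger_force: 0.0
```

>>> send_rows:
  fingers: [1,1,1,1]
  slide:
    - [0,0,0]
    - [0,0,0]
    - [0,0,0]
    - [0,0,0]
  yaw: [0,0,0,0]

```text
time: 11.95
tool_pos: [0.5733, -0.0611, 0.074]
tcp_rot: [[-0.931, 0.365, 0.0], [0.365, 0.931, 0.0], [-0.0, 0.0, -1.0]]
contact_force: [0.2, -1.1, 0.2]
gripper_width: 0.0
finger_force: 0.0
```

```bash
python3 st.py
```

```text
stop [118.7 255.3 -73.9]
knob [-0.3  1.3 29. ]
btn [ -21.9 -331.9   12. ]
11.95 [ 0.5733 -0.0611  0.074 ] [-0.16  0.57  0.25  1.89 -0.2   0.71  1.4 ] 3.8018619570957175e-05 [ 0.23 -1.1   0.21] [[-0.931, 0.365, 0.0], [0.365, 0.931, 0.0], [-0.0, 0.0, -1.0]]
```

>>> send_rows:
  fingers: [1,1,1,1,1,1,1,1,1,1,1,1]
  slide:
    - [0,0,-15]
    - [0,0,-35]
    - [0,0,-45]
    - [0,0,-40]
    - [0,0,-15]
    - [-1,-15,0]
    - [-2,-35,0]
    - [-3,-45,0]
    - [-3,-45,0]
    - [-3,-50,0]
    - [-3,-50,0]
    - [-3,-45,0]
  yaw: [0,0,0,0,0,0,0,0,0,0,0,0]

```text
time: 13.45
tool_pos: [0.4833, -0.3353, 0.2223]
tcp_rot: [[-0.93, 0.367, -0.003], [0.367, 0.93, 0.001], [0.003, -0.0, -1.0]]
contact_force: [-0.1, 1.0, 0.1]
gripper_width: -0.0
finger_force: 0.0
```

>>> send_rows:
  fingers: [1,1,1,1,1,1,1,1]
  slide:
    - [-3,-32,0]
    - [-1,-15,0]
    - [0,0,20]
    - [0,0,30]
    - [0,0,25]
    - [0,0,10]
    - [0,0,0]
    - [0,0,0]
  yaw: [0,0,0,0,0,0,0,0]

```text
time: 14.45
tool_pos: [0.473, -0.3784, 0.1399]
tcp_rot: [[-0.931, 0.365, 0.001], [0.365, 0.931, -0.001], [-0.001, -0.0, -1.0]]
contact_force: [0.2, 0.1, -0.7]
gripper_width: 0.0
finger_force: 0.0
```

```bash
python3 st.py;python3 - <<'E'
from h import *
im,d,c=grab("wrist"); cv2.imwrite("pics/w3.png",im[...,::-1]); P=cloud(c,d)
m=(abs(P[...,2]-.062)<.004)&(d>0)&(abs(P[...,0]-.4725)<.025)&(abs(P[...,1]+.378)<.025)
q=P[m]; print(m.sum(), np.percentile(q,[0,3,50,97,100],axis=0).round(4) if len(q) else 0)
E
```

```text
stop [141.2 587.5  -8.4]
knob [ 22.3 333.4  94.8]
btn [ 0.7  0.3 77.9]
14.45 [ 0.473  -0.3784  0.1399] [ 0.34  0.53  0.36  1.77 -0.23  0.89  2.  ] 4.48586554088887e-05 [ 0.2   0.14 -0.66] [[-0.931, 0.365, 0.001], [0.365, 0.931, -0.001], [-0.001, -0.0, -1.0]]
2086 [[ 0.4557 -0.3953  0.0582]
 [ 0.4574 -0.3931  0.0598]
 [ 0.4704 -0.3796  0.062 ]
 [ 0.4842 -0.3663  0.0633]
 [ 0.4868 -0.3643  0.0642]]
```

View pics/w3.png

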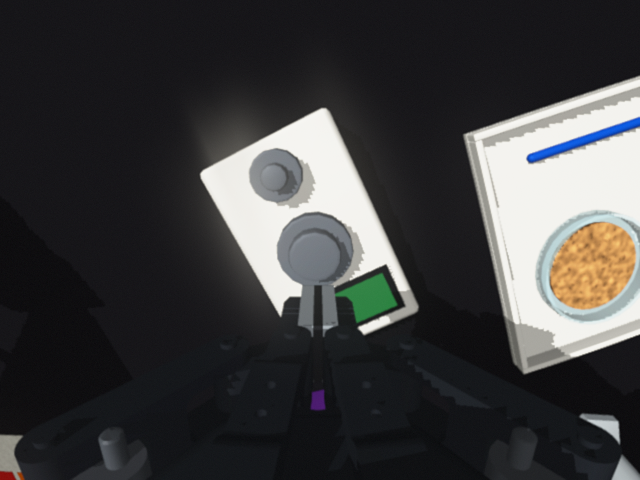

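The large button fills the area just ahead of the fingertips, its cap centred near (316,257), or (0.471, -0.380) in the world, with its top at 0.062. I'll centre on it, descend, then press in small steps.

>>> send_rows:
  fingers: [1,1,1,1,1,1]
  slide:
    - [1,-1.5,15]
    - [0,0,20]
    - [0,0,12]
    - [0,0,5]
    - [0,0,0]
    - [0,0,0]
  yaw: [0,0,0,0,0,0]

```text
time: 15.25
tool_pos: [0.4713, -0.3795, 0.0876]
tcp_rot: [[-0.931, 0.365, 0.001], [0.365, 0.931, -0.001], [-0.001, -0.0, -1.0]]
contact_force: [-0.1, 0.0, 0.7]
gripper_width: -0.0002
finger_force: 0.0
```

>>> send_rows:
  fingers: [1,1,1,1,1,1]
  slide:
    - [0,0,2]
    - [0,0,2]
    - [0,0,2]
    - [0,0,2]
    - [0,0,0]
    - [0,0,0]
  yaw: [0,0,0,0,0,0]

```text
time: 16.0
tool_pos: [0.471, -0.3792, 0.0791]
tcp_rot: [[-0.931, 0.365, 0.0], [0.365, 0.931, 0.0], [-0.0, 0.0, -1.0]]
contact_force: [-1.1, 0.1, 1.8]
gripper_width: -0.0002
finger_force: 1.2
```

Contact has begun, so I'll press on.

>>> send_rows:
  fingers: [1,1,1,1,1]
  slide:
    - [0,0,1.5]
    - [0,0,1.5]
    - [0,0,1]
    - [0,0,0]
    - [0,0,0]
  yaw: [0,0,0,0,0]

```text
time: 16.62
tool_pos: [0.471, -0.3792, 0.0751]
tcp_rot: [[-0.931, 0.365, 0.0], [0.365, 0.931, 0.0], [-0.0, 0.0, -1.0]]
contact_force: [-0.4, 1.6, 4.4]
gripper_width: 0.0001
finger_force: 2.3
```

>>> send_rows:
  fingers: [1,1,1]
  slide:
    - [0,0,1]
    - [0,0,0]
    - [0,0,0]
  yaw: [0,0,0]

```text
time: 17.0
tool_pos: [0.4711, -0.3793, 0.0748]
tcp_rot: [[-0.931, 0.365, 0.001], [0.365, 0.931, 0.0], [-0.0, 0.0, -1.0]]
contact_force: [-2.1, 2.6, 12.0]
gripper_width: -0.0003
finger_force: 6.3
```

The button is on its stop: 12 N against the 5 N spring, and it won't go further. Releasing straight up.

>>> send_rows:
  fingers: [1,1,1,1,1,1,1,1,1,1,1]
  slide:
    - [0,0,0]
    - [0,0,-4]
    - [0,0,-6]
    - [0,0,-15]
    - [0,0,-30]
    - [0,0,-40]
    - [0,0,-40]
    - [0,0,-25]
    - [0,0,0]
    - [0,0,0]
    - [0,0,0]
  yaw: [0,0,0,0,0,0,0,0,0,0,0]

```text
time: 18.38
tool_pos: [0.4705, -0.3788, 0.233]
tcp_rot: [[-0.931, 0.365, -0.002], [0.365, 0.931, 0.001], [0.002, 0.0, -1.0]]
contact_force: [0.1, 0.6, -0.2]
gripper_width: 0.0002
finger_force: 0.0
```

```bash
python3 st.py;python3 - <<'E'
from h import *
im,d,c=grab("wrist"); P=cloud(c,d)
m=(abs(P[...,0]-.471)<.012)&(abs(P[...,1]+.3797)<.012)&(d>0)&(P[...,2]<.09)
print("btn z",np.median(P[m][:,2]))
for n in("top","scene"):
    a=np.load(n+".npz")["im"].astype(int); b=eyes.get_image(n)[0]; cv2.imwrite(f"pics/{n}2.png",b[...,::-1])
    df=(abs(a-b).max(2)>60)
    for k,(u,v,R) in dict(top=dict(rack=(205,262,45),dish=(341,260,25)),scene=dict(rack=(420,365,50),dish=(328,247,25)))[n].items(): print(n,k,df[v-R:v+R,u-R:u+R].sum())
E
```

```text
stop [139.  588.6  85.5]
knob [ 19.7 334.5 188.1]
btn [ -1.9   1.4 171. ]
18.375 [ 0.4705 -0.3788  0.233 ] [ 0.31  0.43  0.39  1.67 -0.18  1.08  1.96] 0.00019078876983981814 [ 0.14  0.63 -0.24] [[-0.931, 0.365, -0.002], [0.365, 0.931, 0.001], [0.002, 0.0, -1.0]]
btn z 0.06219113673701235
top rack 0
top dish 0
scene rack 307
scene dish 0
```

View pics/scene2.png

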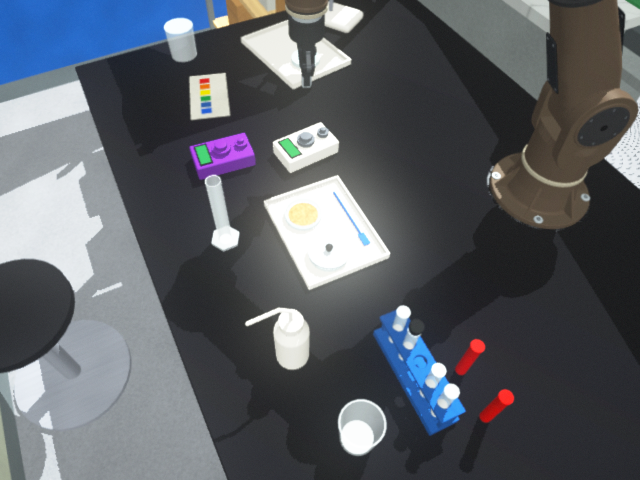

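The button is back up at 0.062 and the gripper is clear above it. The rack, dishes and bystanders stand as before, and the only change near the rack is a shadow.

```bash
python3 -c "
from station import arm
print(arm.hand_in())"
```

```text
the job is handed in; nothing more can be done
None
```

I pointed at the stoppered tube and then the lidded dish, holding each for over two seconds without contact, then pressed the timer's large button fully down; it came back up, I moved clear, and I handed the job in at about 18.5 s with nothing else moved.

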